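# Free a stuck sample carrier from a bench reader with a hooked pick

### The arm

A 6-joint arm with a two-finger parallel gripper is mounted at the origin on the work surface. World frame = base frame: x ahead of the robot, y to its left, z up, the work surface at z = 0. Lengths are in m, angles in rad, forces in N, time in s.
With the tool pointing down it reaches from about 0.3 to 0.775 m from the base axis. Payload 14.6 kg.
Tool frame: the origin (TCP) lies on the centre line of the jaws, within the pads' length; the fingertips stand 19 mm ahead of it and the grasp point (between the pads) is the TCP; y points along the fingers, x is the direction in which the jaws open and shut, and the axes are right-handed (so a half turn about y gives the same grasp; the last joint's range is limited). The gripper opens to 94 mm and grips with 3 to 60 N. Pads are 16 mm wide; open, the fingers measure 119 mm over their backs; the gripper's body (75 mm by 177 mm) begins 78 mm behind the grasp point.
Start: joints at [1.182, 0.3, 1.521, -0, 1.321, -0.067], TCP at [0.174, 0.522, 0.224] pointing down, gripper open.
Joint ranges: [-3.03, 3.03], [-0.79, 2.21], [0.23, 2.52], [-1.04, 4.18], [0, 3.07], [-2.55, 2.55]. Speed limits (rad/s): [2.22, 2.22, 2.57, 3.14, 3.14, 3.14].

### API

Orientations are given as [roll, pitch, yaw] about the fixed x, y, z axes, in that order (R = Rz(yaw) Ry(pitch) Rx(roll)).
In Python, from station import ctrl, optics gives the robot as it stands.
- The arm moves only by the tool jog_arm, never from a script. Its argument "targets" is a list of rows, each a list of 3 entries, a list of its own where there are three numbers: the finger opening in cm, from 0 to 9.4, then the shift along the tool's x, y, z in cm, then the turn about the tool's y in rad. A call has 1 to 10 rows; each row is the pose to reach, as a shift and turn from the pose commanded when the call began, along the tool's axes at that moment; what a row does not reach only later rows make up. A row lasts 1/10 s, in which the tool goes at most 50 mm and 8.59 degrees, less where a joint would pass 70% of its speed; a pose out of reach is approached as far as the arm can. A call with a gripper value outside its range is refused whole. The fingers move at their own pace and stop on an object; "grip_force" is the grip in N (left out, the last holds). Time passes only in rows, so rows that repeat a pose let the fingers close. It gives the time, the measured TCP pose, the force and the opening at its end, in the units of the state.
- ctrl.get_obs(): the state, without advancing time (a new reading comes with each control period).
- optics.camera(name): name is "side" or "top"; returns a dict with "img" (400x640x3 uint8, red, green, blue), "range_z" (400x640 float32, m along the optical axis (not along the pixel's ray), 0 where there is no reading), "camera_matrix" (3x3 intrinsics, pixels), "k1" (the pictures are not rectified: a ray, as slopes to the right and down, at radius r is drawn at 1 + k1 r^2 times it, then the intrinsics apply), "world_to_cam" (4x4, takes a point from world to camera coordinates). Camera axes: x right, y up, looking along -z (the intrinsics and any distortion apply to the point x, -y, -z); pixel columns grow to the right and rows downward; lengths in m; the calibration is good to about 2 mm. A picture is of the moment at which its call begins.
- ctrl.hand_in(): hands the job in, once; it reports no verdict.
The state is a dict: "time_s": time; "qpos": joint angles; "joint_vel": joint speeds; "tau": joint torques, N m; "ee_pos": TCP position; "eef_rot": TCP orientation; "force": force on the tool from outside, world axes, zero at the start; "moment": the same for the moment, N m; "grip_width": finger opening in m.
Only numpy, scipy, OpenCV 4.12 (cv2) and the standard library are available. Lean on these libraries where they do the work, as an engineer would, in place of code of your own. Each camera call takes 0.05 s, during which the arm holds its last target. There are 200 camera calls.

### The job

The small sample carrier is stuck in the narrow slot of the bench reader, under the clear cover. Take the hooked pick from its holder, reach its foot under the carrier's cross-bar and with it draw the carrier gently forward, without forcing anything, until it rests against the two stop lugs; then unhook the pick and put it back upright, all the way down in its holder. Touch the carrier and the reader only with the pick, and leave the flask, bottle and tip box alone.

Things in the scene. Friction and masses are not known exactly. Their poses are not given: they have to be found in the camera images.
- reader: White bench instrument, fixed. Origin on the bench (z 0) below the near edge of its clear cover, on the slot's centre line; x runs inward along the slot, away from the robot, z up. Aluminium deck, top 25 mm above the bench, x -80 to 100 mm, 110 wide, is also the slot's floor. Housing behind x 100 mm: 190 wide, 91 high. The pick must never press on the reader with over 20 N.
- slot_mouth (a point): Centre of the slot's mouth at deck level (reader x 0, z 25 mm), axes as the reader's. The slot runs x 0 to 100 mm, 20 wide, 26 high, roofed by a rigid clear cover whose top is 55 mm above the bench. In its left wall at x 34 mm a sprung shoe presses on the carrier's side: dragging takes about 4 to 10 N until the carrier's rear end has passed the shoe, then under 1.5 N.
- stop (a point): Point at deck level midway between the two stop lugs' inner faces, at reader x -69 mm, axes as the reader's. The lugs stand 12 mm above the deck, 6 thick (x -75 to -69), with a 12 mm gap on the centre line: the pick's foot passes through it, the carrier does not. Two low guide rails (8 high, 21 apart) run over the open deck from the lugs to the cover.
- carrier: Loose steel carrier 60 long (x, along the slot), 18 wide, 22 mm high, about 90 g. Origin under its centre, x inward. Two side cheeks, 12 mm apart inside, joined at the near end by a cross-bar; behind the bar a hollow, open above and below, reaches 23 mm inward from the bar's centre, up to a solid block. The pick must never load it with over 20 N.
- carrier_bar (a point): Centre of the carrier's cross-bar, a level 5 mm round rod across the slot, 3 mm behind the carrier's near end; its centre is 16.5 mm and its underside 14 mm above the carrier's underside. At the start it lies 12 to 30 mm inside the cover's near edge. With the carrier against the lugs it is at reader x -66 mm, 41.5 mm above the bench.
- pick_grip (a point): Centre of the handle of the pick, an upright J-shaped hook tool of 120 g. Handle: black square bar 14 x 14 mm, 60 tall (z, its axis). Below it a steel collar 34 x 34 x 6 mm, underside 36 mm below this point. The shank is telescopic, locked by stiff friction (slips only above 60 N).
- pick: The pick; origin and axes as point pick_grip. A 5 mm round shank goes down from the collar, then a 5 mm round foot runs level along +x, 50 mm from shank axis to tip axis; there a 5 mm tip points up, its top 11 mm above the foot's underside. The foot's underside lies anywhere from 92 to 114 mm below the origin, different each time and not reported: find it by touching the deck.
- holder: Fixed wooden block in which the pick stands, left or right of the reader. Origin on the bench below the shank's place; x the way the pick's foot points. 98 mm long (x -24 to 74), 48 wide, 84 high, with a slot open above (x -8 to 58, 12 wide, 81 deep) for shank and foot. The collar rests on its top, the handle's centre then 120 mm above the bench, over the origin.
- flask: Bystander: conical glass flask, 76 mm wide, 110 tall, origin under its centre, on the other side from the holder. Leave alone.
- reagent: Bystander: white reagent bottle, 68 mm wide, 170 tall, origin under its centre. Leave alone.
- tip_box: Bystander: blue box 120 x 85 x 60 mm, origin under its centre. Leave alone.
Things that resemble listed ones, but are neither listed nor needed, are in the scene too. Leave any yellow look-alike of the holder alone.

How it is judged:
On the way, in this order (a step that is already met when the one before it is completed fails the run):
1. the pick is lifted clear of its holder (z of pick_grip in the frame of holder above 0.18 m), for 0.1 s.
2. the carrier has been drawn out and rests against the lugs, the pick still being out of its holder (x of carrier_bar in the frame of reader between -0.0685 and -0.063 m and y of carrier_bar in the frame of reader between -0.004 and 0.004 m and z of carrier_bar in the frame of reader between 0.039 and 0.044 m and horizontal distance between pick_grip and holder above 0.06 m), for 0.2 s.
At the end, for the whole second after the job is handed in: The carrier lies on the deck against the lugs (bar within 3 mm of its stop position along the slot, 4 mm across, 2.5 mm in height); the pick is released and stands in its holder, upright within 0.1 rad, collar down on the block within 4 mm, within 10 mm (along) and 7 mm (across) of its place (x of carrier_bar in the frame of reader between -0.0685 and -0.063 m and y of carrier_bar in the frame of reader between -0.004 and 0.004 m and z of carrier_bar in the frame of reader between 0.039 and 0.044 m and z of pick_grip in the frame of holder between 0.116 and 0.1235 m and x of pick_grip in the frame of holder between -0.01 and 0.01 m and y of pick_grip in the frame of holder between -0.007 and 0.007 m and angle between pick_grip's own z axis and vertical below 0.1 rad and contact force between the fingers and pick below 0.2 N); the robot touches nothing.
It fails at once if the pick loads the carrier with more than 20 N (contact force between pick and carrier above 20 N).
It fails at once if the pick presses on the reader with more than 20 N (contact force between pick and reader above 20 N).
It fails at once if fingers or arm touch the carrier or the reader (contact force between any of the fingers, the arm and carrier above 0.5 N or contact force between any of the fingers, the arm and reader above 0.5 N).
It fails at once if a bystander is moved by more than 30 mm or tipped (distance of any of flask, reagent, tip_box from where it was at the start of the episode above 0.03 m or angle between any of flask, reagent, tip_box's own z axis and vertical above 0.5 rad).
It also fails if it takes over 59 s, if anything falls off the work surface, if the arm or the gripper's body presses on something with over 40 N, if the wrist force passes 120 N, or if a joint passes its speed limit or range.

## Working session

There is one attempt and no reset: what is moved stays moved. The work goes in short steps, Python scripts to look and compute and a tool call to move; the robot and the scene stay as the last step left them, time stands still between calls to the robot, and variables do not carry over. Pictures are saved under pics/ and viewed, about 8 in all and at most 12, crops included, and the job is handed in when it is done.

Besides the shell and the picture viewer there is one more tool, called after "Call:" as name(argument=value, ...), one argument or row to a line, values as JSON. jog_arm: Moves the arm, as the interface text tells. Its arguments: {"type":"object","properties":{"targets":{"type":"array","items":{"type":"array"}},"grip_force":{"type":"number"}},"required":["targets"]}

```bash
mkdir -p pics; cat > h.py <<'E'
import numpy as np, cv2
from station import ctrl, optics
def cam(n):
    return optics.camera(n)
def save(c,name): cv2.imwrite('pics/'+name,cv2.cvtColor(c['img'],cv2.COLOR_RGB2BGR))
def slopes(c,uv):
    K=np.array(c['camera_matrix'],float);k=c['k1']
    uv=np.atleast_2d(uv).astype(float)
    d=np.c_[(uv[:,0]-K[0,2])/K[0,0],(uv[:,1]-K[1,2])/K[1,1]]
    s=d.copy()
    for _ in range(30): s=d/(1+k*(s**2).sum(1,keepdims=True))
    return s
def toplane(c,uv,z):
    s=slopes(c,uv);T=np.linalg.inv(np.array(c['world_to_cam']))
    d=np.c_[s[:,0],-s[:,1],-np.ones(len(s))]@T[:3,:3].T;o=T[:3,3]
    return o+d*((z-o[2])/d[:,2])[:,None]
def cloud(c):
    h,w=c['range_z'].shape
    v,u=np.mgrid[:h,:w];s=slopes(c,np.c_[u.ravel(),v.ravel()])
    r=c['range_z'].ravel()[:,None];T=np.linalg.inv(np.array(c['world_to_cam']))
    p=np.c_[s[:,0],-s[:,1],-np.ones(len(s))]*r@T[:3,:3].T+T[:3,3]
    p[r[:,0]==0]=np.nan
    return p.reshape(h,w,3)
def proj(c,P):
    P=np.atleast_2d(P);W=np.array(c['world_to_cam']);q=P@W[:3,:3].T+W[:3,3]
    s=np.c_[q[:,0]/-q[:,2],-q[:,1]/-q[:,2]];s=s*(1+c['k1']*(s**2).sum(1,keepdims=True))
    K=np.array(c['camera_matrix']);return s@K[:2,:2].T+K[:2,2]
E
python3 - <<'E'
from h import *
for n in('top','side'):
    c=cam(n);save(c,n+'0.png');print(n,np.linalg.inv(c['world_to_cam'])[:3].round(3).tolist(),c['camera_matrix'],c['k1'])
print(ctrl.get_obs())
E
```

```text
top [[-0.021, 0.993, -0.117, 0.417], [-1.0, -0.02, 0.006, -0.005], [0.003, 0.117, 0.993, 1.121]] [[435.21582176   0.         319.93655899]
 [  0.         435.21582176 202.03331729]
 [  0.           0.           1.        ]] -0.0714339048711517
side [[0.995, 0.065, -0.075, 0.461], [-0.099, 0.569, -0.816, -0.882], [-0.01, 0.82, 0.573, 0.713]] [[471.46424906   0.         316.54367386]
 [  0.         471.46424906 199.01208539]
 [  0.           0.           1.        ]] -0.14265666548367337
{'time_s': 0.1, 'qpos': array([ 1.18241282e+00,  3.00389421e-01,  1.52153391e+00,  1.49241243e-05,
        1.32068420e+00, -6.65854699e-02]), 'joint_vel': array([ 0.00070344, -0.00232888, -0.00096623,  0.0002633 , -0.00217806,
        0.00068091]), 'tau': array([-5.85436319e-04, -5.32649982e+01, -3.53284371e+01,  7.08386209e-02,
        2.34750914e-02, -7.80344681e-05]), 'ee_pos': array([0.17385895, 0.52156785, 0.22395107]), 'eef_rot': array([-1.57071438e+00,  1.01166722e-03,  1.24899463e+00]), 'force': array([ 0.78070698, -0.08844541, -0.28576403]), 'moment': array([ 0.03306397,  0.02966919, -0.00442426]), 'grip_width': 0.09408803658532688}
```

View pics/top0.png

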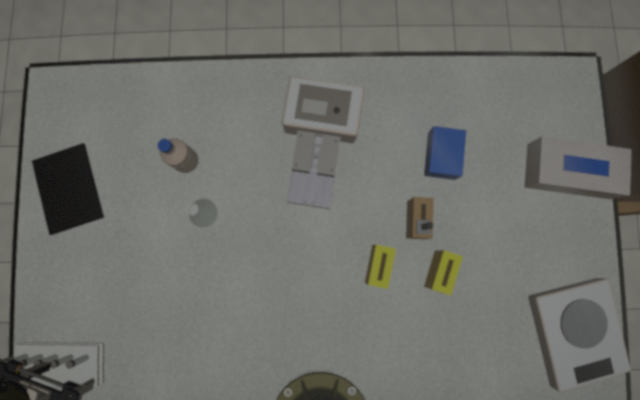

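View pics/side0.png

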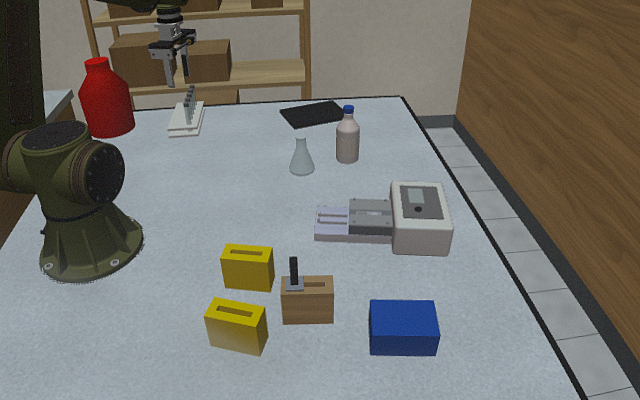

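Candidates for the holder with the pick: the wooden block at top (422,218) / side (307,300), which carries a black handle, and the yellow look-alikes at top (381,266) and (446,272). I choose the wooden one. The reader is the white unit with the grey deck at top (318,150). The white boxes at the right, (580,168) and (582,330), are distractors.

```bash
python3 - <<'E'
from h import *
t=cam('top');s=cam('side')
def crop(c,x0,y0,w,h,W,H):return cv2.resize(c['img'][y0:y0+h,x0:x0+w],(W,H),interpolation=cv2.INTER_CUBIC)
a=np.hstack([crop(t,280,70,90,145,372,600),np.vstack([crop(s,305,170,155,90,428,300-51),crop(t,400,185,45,60,428,351)])])
cv2.imwrite('pics/crop1.png',a[:,:,::-1])
np.savez('snap.npz',t=cloud(t),s=cloud(s),ti=t['img'],si=s['img'])
for n,c in(('t',t),('s',s)):
    p=cloud(c);im=c['img'];hsv=cv2.cvtColor(im,cv2.COLOR_RGB2HSV)
    z=p[...,2]
    def rect(m,l):
        m=m.astype(np.uint8);k,lab,st,_=cv2.connectedComponentsWithStats(m)
        i=1+np.argmax(st[1:,4]);m=lab==i
        q=p[m];r=cv2.minAreaRect(q[:,:2].astype(np.float32)*1000);v,u=np.nonzero(m)
        print(n,l,st[i],'z',np.median(q[:,2]).round(4),'rect',[np.round(x,1) for x in r],'uv',cv2.minAreaRect(np.c_[u,v].astype(np.float32)))
    xy=p[...,:2]
    H,S,V=[hsv[...,i].astype(int) for i in range(3)]
    near=lambda x0,x1,y0,y1:(p[...,0]>x0)&(p[...,0]<x1)&(p[...,1]>y0)&(p[...,1]<y1)
    hold=near(.25,.45,-.35,-.15)
    rect(hold&(abs(z-.084)<.004),'holdtop')
    rect(hold&(z>.135),'handle')
    rd=near(.3,.7,-.1,.12)
    rect(rd&(abs(z-.025)<.004),'deck')
    rect(rd&(abs(z-.055)<.004),'cover')
    rect(rd&(abs(z-.091)<.006),'housing')
E
```

```text
t holdtop [432 250  31  46 684] z 0.0842 rect [array([ 364.4, -309.9]), array([48.3, 98.3]), np.float64(70.1)] uv ((446.8984069824219, 272.46893310546875), (20.588123321533203, 41.866947174072266), 16.99082374572754)Traceback (most recent call last):
  File "<stdin>", line 20, in <module>
  File "<stdin>", line 12, in rect
    return _wrapfunc(a, 'argmax', axis=axis, out=out, **kwds)
    return bound(*args, **kwds)
ValueError: attempt to get argmax of an empty sequence
```

View pics/crop1.png

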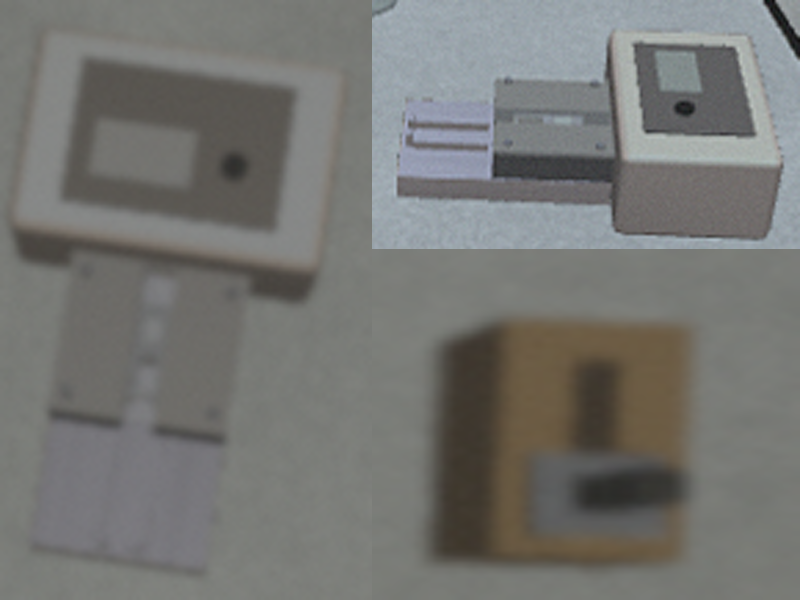

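The crop shows the pick's collar and black handle on the wooden block, its slot opening toward +x. The reader's lilac deck with rails is in front of the grey and clear cover, and the carrier shows through the clear strip at about (318,150).

```bash
python3 - <<'E'
from h import *
for n in('top','side'):
    c=cam(n)
    p=cloud(c);im=c['img'];hsv=cv2.cvtColor(im,cv2.COLOR_RGB2HSV)
    z=p[...,2]
    def rect(m,l):
        m=m.astype(np.uint8);k,lab,st,_=cv2.connectedComponentsWithStats(m)
        if k<2: print(n,l,'none');return
        i=1+np.argmax(st[1:,4]);m=lab==i
        q=p[m];r=cv2.minAreaRect(q[:,:2].astype(np.float32)*1000)
        print(n,l,st[i],'z',np.median(q[:,2]).round(4),'mean',q.mean(0).round(4),'rect',[np.round(x,1) for x in r])
    H,S,V=[hsv[...,i].astype(int) for i in range(3)]
    near=lambda x0,x1,y0,y1:(p[...,0]>x0)&(p[...,0]<x1)&(p[...,1]>y0)&(p[...,1]<y1)
    hold=near(.38,.56,-.32,-.17)
    rect(hold&(abs(z-.084)<.006),'holdtop')
    rect(hold&(z>.065)&(z<.1),'holdtop+collar')
    rect(hold&(abs(z-.09)<.003)&(S<60),'collar')
    rect(hold&(z>.11),'handle'); rect(hold&(z>.145),'handletop')
    rd=near(.35,.8,-.15,.15)
    rect(rd&(abs(z-.025)<.004),'deck')
    rect(rd&(abs(z-.055)<.004),'cover')
    rect(rd&(abs(z-.091)<.006),'housing')
    v,u=np.mgrid[:400,:640]
    m=(near(.38,.56,-.32,-.17))&(V<60)
    rect(m,'dark')
    if n=='top':
        for (uu,vv) in[(422,218),(427,226),(318,150),(310,190),(422,205),(320,100)]: print(uu,vv,p[vv,uu].round(4),im[vv,uu])
E
```

```text
top holdtop [412 197  22  41 600] z 0.0843 mean [ 0.5016 -0.2561  0.0845] rect [array([ 497.6, -257.7]), array([50.6, 96.2]), np.float64(85.8)]
top holdtop+collar [411 197  23  41 757] z 0.0844 mean [ 0.4982 -0.2545  0.0842] rect [array([ 497.6, -257.7]), array([50.6, 96.2]), np.float64(85.8)]
top collar [416 219  15  16 134] z 0.0902 mean [ 0.4744 -0.2534  0.0901] rect [array([ 475.1, -255.6]), array([34.1, 34.5]), np.float64(84.9)]
top handle [423 222  10   7  66] z 0.1477 mean [ 0.4749 -0.2537  0.1412] rect [array([ 475.1, -255.5]), array([13.9, 13.4]), np.float64(82.4)]
top handletop [426 222   7   6  37] z 0.1502 mean [ 0.4753 -0.2558  0.1502] rect [array([ 475.3, -255.8]), array([13.1, 11.7]), np.float64(87.2)]
top deck [ 287  171   47   38 1121] z 0.0249 mean [0.579  0.0129 0.0249] rect [array([580.6,  12.9]), array([109.8,  85.5]), np.float64(79.9)]
top cover [ 291  130   49   46 1661] z 0.0549 mean [ 0.6672 -0.002   0.0549] rect [array([667.6,  -2.4]), array([110.1, 102.4]), np.float64(79.8)]
top housing [ 284   96   77   39 1751] z 0.0877 mean [ 0.7623 -0.026   0.088 ] rect
[... 1090 characters left out ...]
56   8   8  54] z 0.1487 mean [ 0.4744 -0.2575  0.1487] rect [array([ 474.2, -256.8]), array([16.9, 12.6]), np.float64(86.3)]
side deck [314 207  79  35 866] z 0.0241 mean [ 0.5903 -0.0059  0.0243] rect [array([628.8,  -2.9]), array([116.4, 190. ]), np.float64(74.6)]
side cover [ 349  196   45   34 1174] z 0.054 mean [ 0.6684 -0.0097  0.054 ] rect [array([668.6,  -2.8]), array([131.9, 100.8]), np.float64(80.1)]
side housing [397 185  41  39 858] z 0.0871 mean [ 0.7662 -0.0359  0.0873] rect [array([758.8, -28.1]), array([ 82.2, 147.5]), np.float64(0.1)]
side dark [290 257   8  28 195] z 0.1254 mean [ 0.4749 -0.262   0.1245] rect [array([ 475.4, -258.6]), array([13.4, 12.6]), np.float64(81.8)]
```

```bash
cat >> h.py <<'E'
PICK=np.array([.4752,-.2560]); HY=-.073; RO=np.array([.619,.0062]); RY=-.1765
def shift(P,yaw):
    o=ctrl.get_obs();y0=o['eef_rot'][2]
    d=np.array(P)-o['ee_pos'];c,s=np.cos(y0),np.sin(y0)
    print('shift cm',np.round(100*np.array([c*d[0]+s*d[1],-d[2],-s*d[0]+c*d[1]]),2),'turn',round(y0-yaw,4))
def rd(x,y=0):
    c,s=np.cos(RY),np.sin(RY);return RO+[c*x-s*y,s*x+c*y]
def inrd(p):
    d=np.array(p)[:2]-RO;c,s=np.cos(RY),np.sin(RY);return np.array([c*d[0]+s*d[1],-s*d[0]+c*d[1]])
def st():
    o=ctrl.get_obs();print('t',round(o['time_s'],2),'pos',o['ee_pos'].round(4),'rot',o['eef_rot'].round(4),'F',o['force'].round(2),'M',o['moment'].round(2),'w',round(o['grip_width'],4),'rd mm',(1000*inrd(o['ee_pos'])).round(1))
E
python3 - <<'E'
from h import *
shift([*PICK,.26],HY)
# line-fit yaws
c=cam('top');p=cloud(c);z=p[...,2]
def yaw(m,l):
    q=p[m][:,:2].astype(np.float32)*1000
    h=cv2.convexHull(q);print(l,cv2.minAreaRect(h))
n=lambda x0,x1,y0,y1:(p[...,0]>x0)&(p[...,0]<x1)&(p[...,1]>y0)&(p[...,1]<y1)
# slot of the holder: low points inside block outline
m=n(.485,.55,-.275,-.24)&(z<.075)&(z>.03);q=p[m];print('slot',q.mean(0),np.linalg.svd(q[:,:2]-q[:,:2].mean(0))[2][0],len(q))
E
```

```text
shift cm [-64.25  -3.57 -53.18] turn 1.322
slot [ 0.51367225 -0.26474615  0.05481576] [-0.9982684  0.0588235] 56
```

Call:
jog_arm(
  targets=[
    [9.4,[-64.2,-3.6,-53.2],1.322],
    [9.4,[-64.2,-3.6,-53.2],1.322],
    [9.4,[-64.2,-3.6,-53.2],1.322],
    [9.4,[-64.2,-3.6,-53.2],1.322],
    [9.4,[-64.2,-3.6,-53.2],1.322],
    [9.4,[-64.2,-3.6,-53.2],1.322],
    [9.4,[-64.2,-3.6,-53.2],1.322],
    [9.4,[-64.2,-3.6,-53.2],1.322],
    [9.4,[-64.2,-3.6,-53.2],1.322],
    [9.4,[-64.2,-3.6,-53.2],1.322],
  ],
)

```text
time_s: 1.35
ee_pos: [0.3549, 0.054, 0.2465]
eef_rot: [-1.571, -0.001, -0.077]
force: [0.8, 0.9, -0.0]
grip_width: 0.0935
```

```bash
python3 -c "
from h import *
st();shift([*PICK,.26],HY)"
```

```text
t 1.35 pos [0.3549 0.054  0.2465] rot [-1.5706e+00 -1.2000e-03 -7.7400e-02] F [ 0.79  0.94 -0.03] M [ 0.03  0.02 -0.01] w 0.0935 rd mm [-268.4    0.7]
shift cm [ 14.39  -1.35 -29.98] turn -0.0044
```

Call:
jog_arm(
  targets=[
    [9.4,[14.4,-1.3,-30.0],0],
    [9.4,[14.4,-1.3,-30.0],0],
    [9.4,[14.4,-1.3,-30.0],0],
    [9.4,[14.4,-1.3,-30.0],0],
    [9.4,[14.4,-1.3,-30.0],0],
    [9.4,[14.4,-1.3,-30.0],0],
    [9.4,[14.4,-1.3,-30.0],0],
    [9.4,[14.4,-1.3,-30.0],0],
    [9.4,[14.4,-1.3,-30.0],0],
    [9.4,[14.4,-1.3,-30.0],0],
  ],
)

```text
time_s: 2.35
ee_pos: [0.4762, -0.2527, 0.2591]
eef_rot: [-1.571, 0.0, -0.072]
force: [0.1, 0.3, 0.0]
grip_width: 0.0937
```

```bash
python3 -c "
from h import *
st();shift([*PICK,.122],HY)"
```

```text
t 2.35 pos [ 0.4762 -0.2527  0.2591] rot [-1.5707  0.     -0.0723] F [0.09 0.35 0.02] M [-0.06  0.05 -0.07] w 0.0937 rd mm [ -95.1 -280. ]
shift cm [-0.08 13.71 -0.33] turn 0.0007
```

Call:
jog_arm(
  targets=[
    [9.4,[-0.1,3,-0.3],0],
    [9.4,[-0.1,6,-0.3],0],
    [9.4,[-0.1,9,-0.3],0],
    [9.4,[-0.1,11.5,-0.3],0],
    [9.4,[-0.1,13.0,-0.3],0],
    [9.4,[-0.1,13.7,-0.3],0],
    [9.4,[-0.1,13.7,-0.3],0],
  ],
)

```text
time_s: 3.05
ee_pos: [0.4751, -0.2558, 0.1219]
eef_rot: [-1.571, 0.0, -0.072]
force: [0.3, -0.6, 0.7]
grip_width: 0.094
```

```bash
python3 -c "
from h import *
st();shift([*PICK,.122],HY)
t=cam('top');s=cam('side')
a=t['img'][170:260,380:470];b=s['img'][220:330,255:365]
cv2.imwrite('pics/grip.png',np.hstack([cv2.resize(a,(400,400)),cv2.resize(b,(400,400))])[:,:,::-1])"
```

```text
t 3.05 pos [ 0.4751 -0.2558  0.1219] rot [-1.5705e+00  5.0000e-04 -7.2100e-02] F [ 0.29 -0.59  0.7 ] M [-0.04  0.1   0.01] w 0.094 rd mm [ -95.7 -283.2]
shift cm [ 0.01 -0.01 -0.02] turn 0.0009
```

View pics/grip.png

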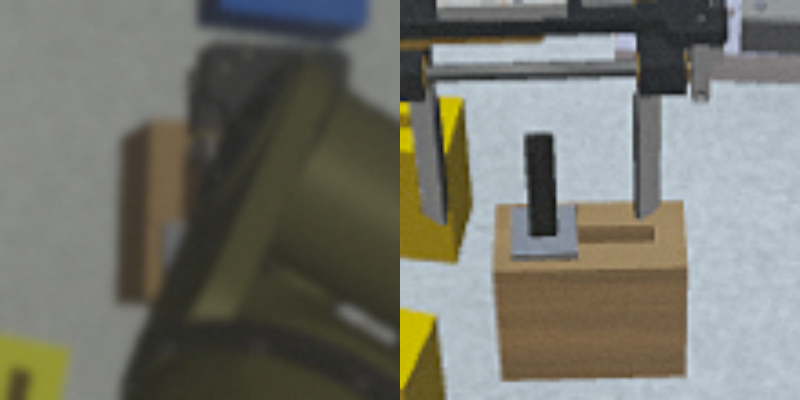

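The side crop (right) shows the fingers straddling the handle at about (540,185), above the collar, so the alignment looks right. Closing.

Call:
jog_arm(
  targets=[
    [1.0,[0,0,0],0],
    [1.0,[0,0,0],0],
    [1.0,[0,0,0],0],
    [1.0,[0,0,0],0],
    [1.0,[0,0,0],0],
    [1.0,[0,0,0],0],
    [1.0,[0,0,0],0],
    [1.0,[0,0,0],0],
  ],
  grip_force=50,
)

```text
time_s: 3.95
ee_pos: [0.4752, -0.2566, 0.122]
eef_rot: [-1.571, 0.0, -0.073]
force: [-0.4, 0.1, 1.2]
grip_width: 0.0334
```

```bash
python3 -c "
from h import *
st()"
```

```text
t 3.95 pos [ 0.4752 -0.2566  0.122 ] rot [-1.5708e+00  1.0000e-04 -7.3000e-02] F [-0.39  0.15  1.24] M [-0.06  0.09 -0.03] w 0.0334 rd mm [ -95.5 -283.9]
```

Call:
jog_arm(
  targets=[
    [0.8,[0,0,0],0],
    [0.8,[0,0,0],0],
    [0.8,[0,0,0],0],
    [0.8,[0,0,0],0],
    [0.8,[0,0,0],0],
  ],
)

```text
time_s: 4.45
ee_pos: [0.4752, -0.2566, 0.122]
eef_rot: [-1.571, -0.0, -0.073]
force: [0.7, 0.1, -0.2]
grip_width: 0.0137
```

```bash
python3 -c "
from h import *
st()"
```

```text
t 4.45 pos [ 0.4752 -0.2566  0.122 ] rot [-1.5708 -0.     -0.073 ] F [ 0.66  0.08 -0.18] M [-0.06  0.07 -0.03] w 0.0137 rd mm [ -95.4 -283.9]
```

Call:
jog_arm(
  targets=[
    [0.8,[0,-1,0],0],
    [0.8,[0,-3,0],0],
    [0.8,[0,-6,0],0],
    [0.8,[0,-9,0],0],
    [0.8,[0,-12,0],0],
    [0.8,[0,-13,0],0],
    [0.8,[0,-13,0],0],
    [0.8,[0,-13,0],0],
  ],
)

```text
time_s: 5.25
ee_pos: [0.4748, -0.2563, 0.2507]
eef_rot: [-1.57, 0.002, -0.073]
force: [0.2, 0.1, -1.1]
grip_width: 0.0135
```

```bash
python3 - <<'E'
from h import *
st()
s=cam('side');shift([*rd(-.063),.255],RY)
ti=np.load('snap.npz')['ti'];t=cam('top')
# rectified strip of the slot at z=41.5mm from initial images, 4 px/mm; x 0..100 rightwards
S=[]
si=np.load('snap.npz')['si']
for im,c in((ti,t),(si,s)):
    X,Y=np.meshgrid(np.arange(-85,110,.25)/1000,np.arange(20,-20,-.25)/1000)
    P=np.c_[np.array([rd(x,y) for x,y in zip(X.ravel(),Y.ravel())]),np.full(X.size,.0415)]
    m=proj(c,P).reshape(*X.shape,2).astype(np.float32)
    S.append(cv2.remap(im,m[...,0],m[...,1],cv2.INTER_CUBIC))
b=cv2.resize(s['img'][170:330,230:390],(260,260),interpolation=cv2.INTER_CUBIC)
b=np.pad(b,((0,0),(0,780-260),(0,0)))
cv2.imwrite('pics/slot.png',np.vstack(S+[b])[:,:,::-1])
E
```

```text
t 5.25 pos [ 0.4748 -0.2563  0.2507] rot [-1.57    0.0016 -0.073 ] F [ 0.17  0.06 -1.13] M [-0.    0.01 -0.04] w 0.0135 rd mm [ -95.8 -283.8]
shift cm [ 6.2  -0.46 27.88] turn 0.1035
```

View pics/slot.png

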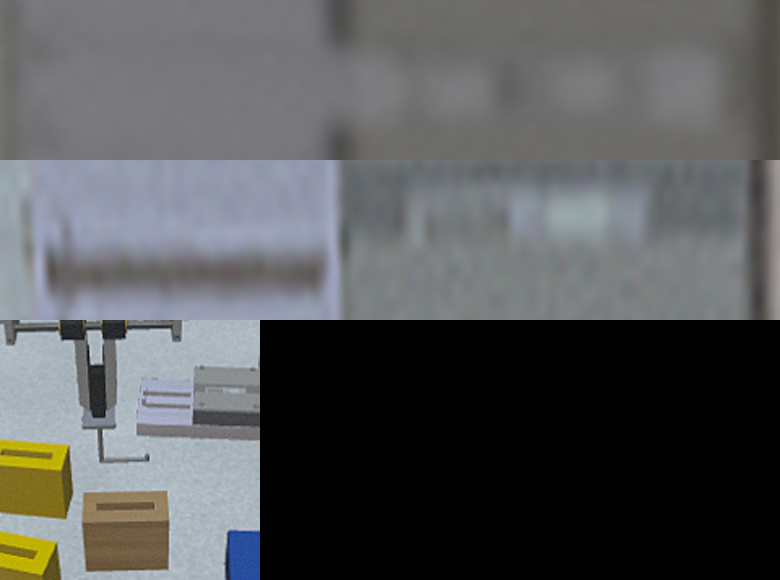

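The rectified side strip (second row) shows the bar as a bright line at column 418, i.e. reader x ≈ 19.5 mm, and the block's start at column 510 (≈ 42.5 mm, as expected for bar+23). The pick hangs upright, with its foot toward +x and its tip up.

```bash
python3 - <<'E'
from h import *
s=cam('side');p=cloud(s);o=ctrl.get_obs()['ee_pos']
m=(abs(p[...,0]-o[0]-.02)<.06)&(abs(p[...,1]-o[1])<.03)&(p[...,2]>.115)&(p[...,2]<.205)
q=p[m];yw=HY
d=q-o;c,sn=np.cos(yw),np.sin(yw);l=np.c_[c*d[:,0]+sn*d[:,1],-sn*d[:,0]+c*d[:,1],d[:,2]]*1000
print(len(l))
f=l[(l[:,0]>6)&(l[:,0]<44)];print('foot',f.mean(0),'z',np.percentile(f[:,2],[5,50,95]),'y',np.percentile(f[:,1],[5,50,95]),'slope',np.polyfit(f[:,0],f[:,1],1),np.polyfit(f[:,0],f[:,2],1))
k=l[(abs(l[:,0])<6)&(l[:,2]<-45)];print('shank',k.mean(0),k[:,2].min()); print('xmax',np.sort(l[:,0])[-5:])
# pixel based: foot line
E
```

```text
143
foot [ 2.65332218e+01 -5.93495262e-03 -9.45946056e+01] z [-97.54313531 -94.43809743 -92.63832365] y [-2.65503375  0.28333196  2.09063075] slope [ 0.02569787 -0.68778235] [-4.81433887e-03 -9.44668657e+01]
shank [ -0.606923    -0.65946142 -76.5613185 ] -97.50323820817374
xmax [50.02205189 50.04198979 50.04948172 50.10056948 50.11848496]
```

Call:
jog_arm(
  targets=[
    [0.8,[1.2,-0.2,5.0],0.05],
    [0.8,[2.4,-0.4,10.0],0.1035],
    [0.8,[3.6,-0.4,15.0],0.1035],
    [0.8,[4.8,-0.4,20],0.1035],
    [0.8,[5.6,-0.4,24.5],0.1035],
    [0.8,[6.2,-0.4,27.2],0.1035],
    [0.8,[6.2,-0.4,27.9],0.1035],
    [0.8,[6.2,-0.4,27.9],0.1035],
    [0.8,[6.2,-0.4,27.9],0.1035],
  ],
)

```text
time_s: 6.3
ee_pos: [0.5571, 0.0162, 0.2556]
eef_rot: [-1.571, 0.001, -0.177]
force: [0.6, 0.4, -1.9]
grip_width: 0.0134
```

```bash
python3 - <<'E'
from h import *
st();shift([*rd(-.063),.133],RY)
E
```

```text
t 6.3 pos [0.5571 0.0162 0.2556] rot [-1.5711e+00  7.0000e-04 -1.7720e-01] F [ 0.65  0.4  -1.92] M [-0.08  0.07 -0.01] w 0.0134 rd mm [-62.7  -1. ]
shift cm [-0.03 12.26  0.1 ] turn -0.0007
```

Call:
jog_arm(
  targets=[
    [0.8,[0,3,0.1],0],
    [0.8,[0,6,0.1],0],
    [0.8,[0,9,0.1],0],
    [0.8,[0,11,0.1],0],
    [0.8,[0,12,0.1],0],
    [0.8,[0,12.3,0.1],0],
    [0.8,[0,12.3,0.1],0],
  ],
)

```text
time_s: 7.0
ee_pos: [0.5578, 0.0176, 0.1336]
eef_rot: [-1.571, -0.001, -0.177]
force: [0.9, -0.3, -1.1]
grip_width: 0.0136
```

```bash
python3 - <<'E'
from h import *
st()
s=cam('side');t=cam('top')
# lateral: foot vs slot in same image
a=cv2.resize(s['img'][150:260,290:420],(780,500)[:2] if 0 else (590,500),interpolation=cv2.INTER_CUBIC)
b=cv2.resize(t['img'][110:220,280:340],(205,375),interpolation=cv2.INTER_CUBIC);b=np.pad(b,((0,125),(0,0),(0,0)))
cv2.imwrite('pics/ondeck.png',np.hstack([a,b])[:,:,::-1])
p=cloud(s);o=ctrl.get_obs()['ee_pos']
q=p[(p[...,2]>.027)&(p[...,2]<.05)&(p[...,0]<.62)&(p[...,0]>.54)&(abs(p[...,1]-o[1])<.04)]
l=np.array([[*inrd(x)*1000,x[2]*1000] for x in q]);print(len(l))
f=l[(l[:,0]>-58)&(l[:,0]<-16)];print(np.percentile(f,[5,50,95],axis=0),np.polyfit(f[:,0],f[:,1],1))
E
```

```text
t 7.0 pos [0.5578 0.0176 0.1336] rot [-1.5708e+00 -7.0000e-04 -1.7720e-01] F [ 0.86 -0.35 -1.09] M [-0.11  0.05 -0.05] w 0.0136 rd mm [-62.3   0.5]
210
[[-55.48945084 -20.82098498  27.67781872]
 [-35.61805421 -11.13285946  31.62647592]
 [-18.43768982  15.24526963  38.34983414]] [ 0.07162858 -4.06516104]
```

View pics/ondeck.png

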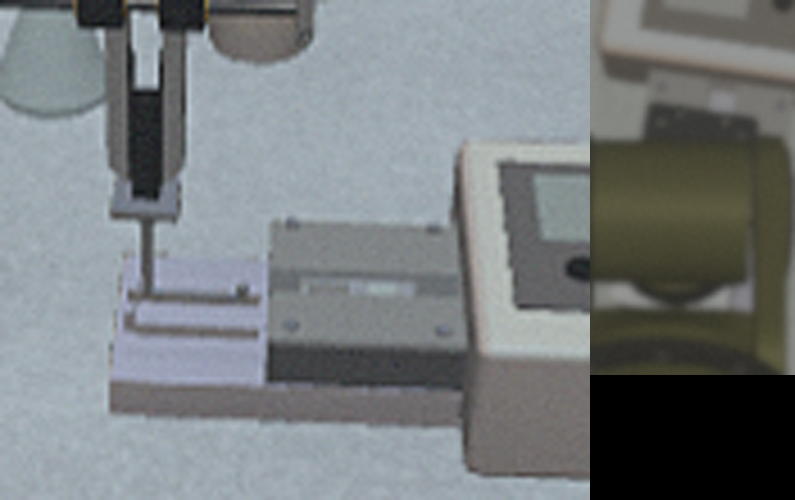

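Call:
jog_arm(
  targets=[
    [0.8,[-0.05,0.4,-0.05],0],
    [0.8,[-0.05,0.75,-0.05],0],
    [0.8,[-0.05,0.75,-0.05],0],
  ],
)

```text
time_s: 7.4
ee_pos: [0.5568, 0.0178, 0.1251]
eef_rot: [-1.571, 0.001, -0.176]
force: [0.9, 0.4, -1.4]
grip_width: 0.0138
```

Call:
jog_arm(
  targets=[
    [0.8,[0,0.04,0],0],
    [0.8,[0,0.08,0],0],
    [0.8,[0,0.12,0],0],
    [0.8,[0,0.12,0],0],
  ],
)

```text
time_s: 7.8
ee_pos: [0.557, 0.0178, 0.1243]
eef_rot: [-1.571, -0.0, -0.176]
force: [1.0, 0.3, -1.0]
grip_width: 0.0135
```

Call:
jog_arm(
  targets=[
    [0.8,[0,0.04,0],0],
    [0.8,[0,0.08,0],0],
    [0.8,[0,0.08,0],0],
  ],
)

```text
time_s: 8.1
ee_pos: [0.5569, 0.0178, 0.1234]
eef_rot: [-1.571, 0.0, -0.177]
force: [0.3, -0.3, -2.0]
grip_width: 0.0142
```

Call:
jog_arm(
  targets=[
    [0.8,[0,0.04,0],0],
    [0.8,[0,0.06,0],0],
    [0.8,[0,0.06,0],0],
  ],
)

```text
time_s: 8.4
ee_pos: [0.557, 0.0178, 0.1229]
eef_rot: [-1.571, 0.0, -0.176]
force: [0.2, 0.1, -0.6]
grip_width: 0.0141
```

Call:
jog_arm(
  targets=[
    [0.8,[0,0.04,0],0],
    [0.8,[0,0.06,0],0],
    [0.8,[0,0.06,0],0],
  ],
)

```text
time_s: 8.7
ee_pos: [0.557, 0.0178, 0.1228]
eef_rot: [-1.571, -0.0, -0.176]
force: [-2.2, -0.3, 5.2]
grip_width: 0.0138
```

Call:
jog_arm(
  targets=[
    [0.8,[0,-0.15,0],0],
    [0.8,[0,-0.15,0],0],
    [0.8,[0,-0.15,0],0],
  ],
)

```text
time_s: 9.0
ee_pos: [0.5569, 0.0177, 0.1237]
eef_rot: [-1.571, 0.0, -0.176]
force: [0.6, -0.1, -1.3]
grip_width: 0.0133
```

```bash
python3 - <<'E'
from h import *
st();shift([*rd(-.0185),.1237],RY)
E
```

```text
t 9.0 pos [0.5569 0.0177 0.1237] rot [-1.5708e+00  1.0000e-04 -1.7650e-01] F [ 0.62 -0.08 -1.33] M [-0.08  0.09 -0.08] w 0.0133 rd mm [-63.1   0.5]
shift cm [ 4.46 -0.   -0.05] turn 0.0
```

Call:
jog_arm(
  targets=[
    [0.8,[0.3,0,-0.05],0],
    [0.8,[0.6,0,-0.05],0],
    [0.8,[0.9,0,-0.05],0],
    [0.8,[1.2,0,-0.05],0],
    [0.8,[1.5,0,-0.05],0],
    [0.8,[1.8,0,-0.05],0],
    [0.8,[2.1,0,-0.05],0],
    [0.8,[2.1,0,-0.05],0],
  ],
)

```text
time_s: 9.8
ee_pos: [0.5778, 0.0135, 0.1238]
eef_rot: [-1.571, -0.0, -0.177]
force: [-0.3, 1.3, -1.8]
grip_width: 0.0139
```

Call:
jog_arm(
  targets=[
    [0.8,[0.3,0,0],0],
    [0.8,[0.6,0,0],0],
    [0.8,[0.9,0,0],0],
    [0.8,[1.2,0,0],0],
    [0.8,[1.2,0,0],0],
  ],
)

```text
time_s: 10.3
ee_pos: [0.5897, 0.0114, 0.1238]
eef_rot: [-1.571, -0.0, -0.177]
force: [-0.2, 1.2, -1.3]
grip_width: 0.0135
```

Call:
jog_arm(
  targets=[
    [0.8,[0.3,0,0],0],
    [0.8,[0.6,0,0],0],
    [0.8,[0.9,0,0],0],
    [0.8,[1.15,0,0],0],
    [0.8,[1.15,0,0],0],
  ],
)

```text
time_s: 10.8
ee_pos: [0.6009, 0.0094, 0.1237]
eef_rot: [-1.571, -0.0, -0.177]
force: [-0.1, -0.8, -0.9]
grip_width: 0.0139
```

```bash
python3 - <<'E'
from h import *
st();s=cam('side');cv2.imwrite('pics/ins.png',cv2.resize(s['img'][170:250,305:415],(770,560),interpolation=cv2.INTER_CUBIC)[:,:,::-1])
E
```

```text
t 10.8 pos [0.6009 0.0094 0.1237] rot [-1.5708 -0.     -0.1766] F [-0.11 -0.77 -0.9 ] M [-0.02  0.06  0.  ] w 0.0139 rd mm [-18.3  -0.1]
```

View pics/ins.png

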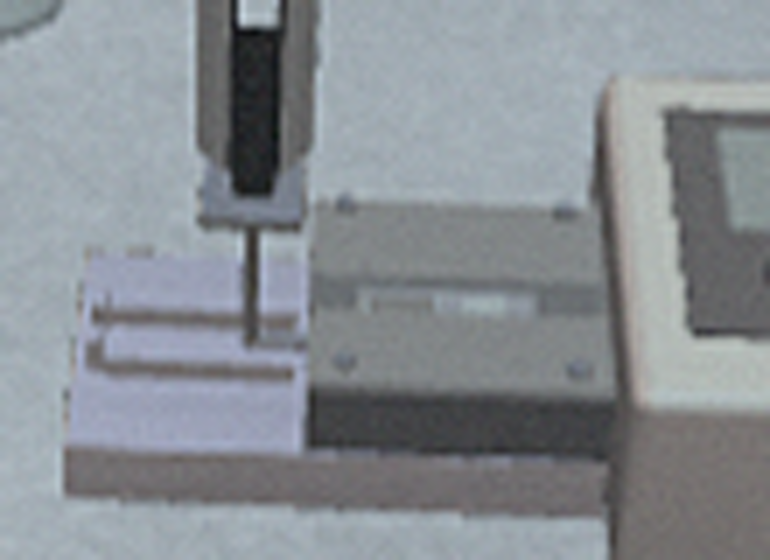

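No contact on insertion: the foot lies midway between the rails and enters the slot, and the carrier (bar at px ~365) has not moved. Raising to hook, then a short trial pull.

Call:
jog_arm(
  targets=[
    [0.8,[0,-0.2,0],0],
    [0.8,[0,-0.4,0],0],
    [0.8,[0,-0.65,0],0],
    [0.8,[0,-0.65,0],0],
  ],
)

```text
time_s: 11.25
ee_pos: [0.6009, 0.0094, 0.1309]
eef_rot: [-1.571, -0.001, -0.177]
force: [-0.3, -0.3, -1.1]
grip_width: 0.0139
```

Call:
jog_arm(
  targets=[
    [0.8,[-0.15,0,0],0],
    [0.8,[-0.3,0,0],0],
    [0.8,[-0.45,0,0],0],
    [0.8,[-0.6,0,0],0],
    [0.8,[-0.6,0,0],0],
  ],
)

```text
time_s: 11.75
ee_pos: [0.5947, 0.0105, 0.1304]
eef_rot: [-1.571, -0.0, -0.176]
force: [0.3, -0.5, -2.1]
grip_width: 0.0137
```

Call:
jog_arm(
  targets=[
    [0.8,[-0.1,0,0],0],
    [0.8,[-0.2,0,0],0],
    [0.8,[-0.3,0,0],0],
    [0.8,[-0.3,0,0],0],
  ],
)

```text
time_s: 12.15
ee_pos: [0.5928, 0.0108, 0.1307]
eef_rot: [-1.571, -0.003, -0.177]
force: [8.0, -1.5, -4.5]
grip_width: 0.0139
```

Call:
jog_arm(
  targets=[
    [0.8,[-0.1,0,0],0],
    [0.8,[-0.2,0,0],0],
    [0.8,[-0.3,0,0],0],
    [0.8,[-0.4,0,0],0],
    [0.8,[-0.5,0,0],0],
    [0.8,[-0.6,0,0],0],
  ],
)

```text
time_s: 12.75
ee_pos: [0.5873, 0.0118, 0.131]
eef_rot: [-1.571, -0.004, -0.177]
force: [9.3, -0.3, -2.4]
grip_width: 0.0139
```

```bash
python3 - <<'E'
from h import *
st()
s=cam('side')
p=cloud(s);o=ctrl.get_obs()['ee_pos']
q=p[(abs(p[...,0]-o[0])<.03)&(abs(p[...,1]-o[1])<.03)&(p[...,2]>.04)&(p[...,2]<.085)]
print('shank tilt dx/dz,n',np.polyfit(q[:,2],q[:,0],1)[0],np.polyfit(q[:,2],q[:,1],1)[0],len(q))
X,Y=np.meshgrid(np.arange(-85,110,.25)/1000,np.arange(20,-20,-.25)/1000)
P=np.c_[np.array([rd(x,y) for x,y in zip(X.ravel(),Y.ravel())]),np.full(X.size,.0415)]
m=proj(s,P).reshape(*X.shape,2).astype(np.float32)
I=cv2.remap(s['img'],m[...,0],m[...,1],cv2.INTER_CUBIC);g=I[25:70].mean((0,2))
print([(int(x*10)/10,int(v)) for x,v in zip(np.arange(-85,110,.25)[340::8],g[340::8])])
E
```

```text
t 12.75 pos [0.5873 0.0118 0.131 ] rot [-1.5705 -0.0044 -0.1766] F [ 9.33 -0.31 -2.43] M [-0.47 -2.22 -0.03] w 0.0139 rd mm [-32.2  -0. ]
shank tilt dx/dz,n -0.11225130436507748 0.03714362920896938 29
[(0.0, 132), (2.0, 108), (4.0, 107), (6.0, 109), (8.0, 107), (10.0, 112), (12.0, 138), (14.0, 135), (16.0, 127), (18.0, 129), (20.0, 124), (22.0, 123), (24.0, 125), (26.0, 125), (28.0, 125), (30.0, 124), (32.0, 124), (34.0, 123), (36.0, 132), (38.0, 145), (40.0, 149), (42.0, 144), (44.0, 144), (46.0, 150), (48.0, 159), (50.0, 161), (52.0, 159), (54.0, 159), (56.0, 160), (58.0, 159), (60.0, 156), (62.0, 147), (64.0, 145), (66.0, 148), (68.0, 150), (70.0, 147), (72.0, 106), (74.0, 105), (76.0, 109), (78.0, 110), (80.0, 110), (82.0, 108), (84.0, 111), (86.0, 110), (88.0, 109), (90.0, 108), (92.0, 108), (94.0, 108), (96.0, 109), (98.0, 112), (100.0, 119), (102.0, 97), (104.0, 74), (106.0, 92), (108.0, 134)]
```

Call:
jog_arm(
  targets=[
    [0.8,[-0.15,0,0],0],
    [0.8,[-0.3,0,0],0],
    [0.8,[-0.45,0,0],0],
    [0.8,[-0.6,0,0],0],
    [0.8,[-0.75,0,0],0],
    [0.8,[-0.9,0,0],0],
    [0.8,[-1.05,0,0],0],
    [0.8,[-1.2,0,0],0],
    [0.8,[-1.35,0,0],0],
    [0.8,[-1.5,0,0],0],
  ],
)

```text
time_s: 13.8
ee_pos: [0.5726, 0.0145, 0.1311]
eef_rot: [-1.57, -0.005, -0.177]
force: [8.7, -1.5, -2.7]
grip_width: 0.0139
```

Call:
jog_arm(
  targets=[
    [0.8,[-0.15,0,0],0],
    [0.8,[-0.3,0,0],0],
    [0.8,[-0.45,0,0],0],
    [0.8,[-0.6,0,0],0],
    [0.8,[-0.75,0,0],0],
    [0.8,[-0.9,0,0],0],
    [0.8,[-1.05,0,0],0],
    [0.8,[-1.2,0,0],0],
    [0.8,[-1.35,0,0],0],
    [0.8,[-1.5,0,0],0],
  ],
)

```text
time_s: 14.8
ee_pos: [0.5579, 0.0171, 0.1312]
eef_rot: [-1.57, -0.005, -0.177]
force: [9.0, -1.8, -0.9]
grip_width: 0.0136
```

```bash
python3 - <<'E'
from h import *
st()
E
```

```text
t 14.8 pos [0.5579 0.0171 0.1312] rot [-1.5704 -0.0049 -0.1766] F [ 9.01 -1.84 -0.87] M [-0.51 -2.25  0.01] w 0.0136 rd mm [-62.1  -0. ]
```

Call:
jog_arm(
  targets=[
    [0.8,[-0.1,0,0],0],
    [0.8,[-0.2,0,0],0],
    [0.8,[-0.3,0,0],0],
    [0.8,[-0.4,0,0],0],
    [0.8,[-0.5,0,0],0],
    [0.8,[-0.6,0,0],0],
    [0.8,[-0.7,0,0],0],
    [0.8,[-0.8,0,0],0],
    [0.8,[-0.9,0,0],0],
    [0.8,[-1.0,0,0],0],
  ],
)

```text
time_s: 15.8
ee_pos: [0.5463, 0.0191, 0.1303]
eef_rot: [-1.571, 0.0, -0.176]
force: [0.1, -0.7, -1.9]
grip_width: 0.014
```

Call:
jog_arm(
  targets=[
    [0.8,[-0.1,0,0],0],
    [0.8,[-0.2,0,0],0],
    [0.8,[-0.3,0,0],0],
    [0.8,[-0.4,0,0],0],
    [0.8,[-0.5,0,0],0],
    [0.8,[-0.6,0,0],0],
    [0.8,[-0.7,0,0],0],
    [0.8,[-0.8,0,0],0],
    [0.8,[-0.9,0,0],0],
    [0.8,[-1.0,0,0],0],
  ],
)

```text
time_s: 16.8
ee_pos: [0.5366, 0.0209, 0.1303]
eef_rot: [-1.571, 0.0, -0.176]
force: [0.4, -0.3, -1.5]
grip_width: 0.0139
```

```bash
python3 - <<'E'
from h import *
st();s=cam('side');cv2.imwrite('pics/pull.png',cv2.resize(s['img'][170:250,295:405],(770,560),interpolation=cv2.INTER_CUBIC)[:,:,::-1])
E
```

```text
t 16.8 pos [0.5366 0.0209 0.1303] rot [-1.5708e+00  1.0000e-04 -1.7650e-01] F [ 0.35 -0.31 -1.47] M [-0.1  -0.05  0.  ] w 0.0139 rd mm [-83.7  -0. ]
```

View pics/pull.png

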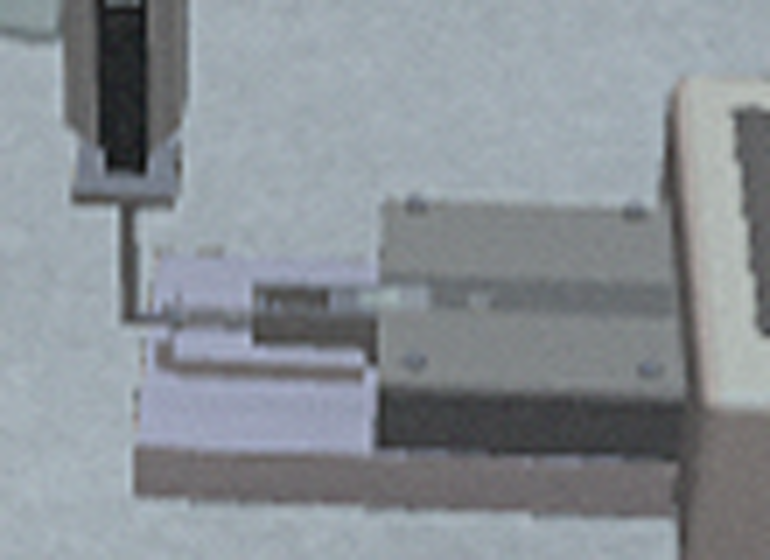

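The carrier has come past the shoe and is following the pick: its near end is at px ~(252,300), about 27 mm short of the lugs.

Call:
jog_arm(
  targets=[
    [0.8,[-0.2,0,0],0],
    [0.8,[-0.4,0,0],0],
    [0.8,[-0.6,0,0],0],
    [0.8,[-0.8,0,0],0],
    [0.8,[-1.0,0,0],0],
    [0.8,[-1.2,0,0],0],
    [0.8,[-1.4,0,0],0],
    [0.8,[-1.6,0,0],0],
    [0.8,[-1.8,0,0],0],
    [0.8,[-2.0,0,0],0],
  ],
)

```text
time_s: 17.85
ee_pos: [0.5169, 0.0244, 0.1303]
eef_rot: [-1.571, -0.0, -0.177]
force: [0.6, 0.1, -0.7]
grip_width: 0.0137
```

Call:
jog_arm(
  targets=[
    [0.8,[-0.1,0,0],0],
    [0.8,[-0.2,0,0],0],
    [0.8,[-0.3,0,0],0],
    [0.8,[-0.4,0,0],0],
    [0.8,[-0.45,0,0],0],
    [0.8,[-0.5,0,0],0],
    [0.8,[-0.5,0,0],0],
  ],
)

```text
time_s: 18.55
ee_pos: [0.512, 0.0253, 0.1303]
eef_rot: [-1.571, 0.0, -0.176]
force: [1.2, -0.6, -0.6]
grip_width: 0.0137
```

Call:
jog_arm(
  targets=[
    [0.8,[-0.04,0,0],0],
    [0.8,[-0.08,0,0],0],
    [0.8,[-0.08,0,0],0],
  ],
)

```text
time_s: 18.85
ee_pos: [0.5113, 0.0254, 0.1303]
eef_rot: [-1.571, 0.0, -0.176]
force: [0.3, -0.2, -1.0]
grip_width: 0.0137
```

Call:
jog_arm(
  targets=[
    [0.8,[-0.04,0,0],0],
    [0.8,[-0.07,0,0],0],
    [0.8,[-0.07,0,0],0],
  ],
)

```text
time_s: 19.15
ee_pos: [0.5107, 0.0255, 0.1304]
eef_rot: [-1.571, -0.0, -0.177]
force: [1.3, -0.3, -1.1]
grip_width: 0.0138
```

```bash
python3 - <<'E'
from h import *
st()
E
```

```text
t 19.15 pos [0.5107 0.0255 0.1304] rot [-1.5709e+00 -3.0000e-04 -1.7650e-01] F [ 1.31 -0.26 -1.1 ] M [-0.14 -0.23 -0.04] w 0.0138 rd mm [-1.1e+02 -1.0e-01]
```

Call:
jog_arm(
  targets=[
    [0.8,[-0.04,0,0],0],
    [0.8,[-0.07,0,0],0],
    [0.8,[-0.07,0,0],0],
  ],
)

```text
time_s: 19.45
ee_pos: [0.5101, 0.0256, 0.1304]
eef_rot: [-1.571, -0.001, -0.177]
force: [3.8, -1.2, -2.5]
grip_width: 0.0138
```

Call:
jog_arm(
  targets=[
    [0.8,[-0.04,0,0],0],
    [0.8,[-0.07,0,0],0],
    [0.8,[-0.07,0,0],0],
  ],
)

```text
time_s: 19.75
ee_pos: [0.5095, 0.0257, 0.1305]
eef_rot: [-1.571, -0.001, -0.176]
force: [4.4, -1.7, -0.6]
grip_width: 0.0135
```

Pulling force now builds to 4.4 N at the expected stop position, so the carrier is against the lugs. Unhooking: inward 7 mm, then down.

Call:
jog_arm(
  targets=[
    [0.8,[0.2,0,0],0],
    [0.8,[0.4,0,0],0],
    [0.8,[0.6,0,0],0],
    [0.8,[0.75,0,0],0],
    [0.8,[0.75,0,0],0],
  ],
)

```text
time_s: 20.25
ee_pos: [0.5166, 0.0244, 0.1302]
eef_rot: [-1.571, 0.0, -0.177]
force: [0.5, -0.0, -1.2]
grip_width: 0.0134
```

```bash
python3 - <<'E'
from h import *
st();shift([*rd(-.104),.1240],RY)
E
```

```text
t 20.25 pos [0.5166 0.0244 0.1302] rot [-1.5708e+00  5.0000e-04 -1.7650e-01] F [ 0.49 -0.04 -1.23] M [-0.05  0.05  0.05] w 0.0134 rd mm [-104.   -0.]
shift cm [-0.    0.62  0.  ] turn -0.0
```

Call:
jog_arm(
  targets=[
    [0.8,[0,0.2,0],0],
    [0.8,[0,0.4,0],0],
    [0.8,[0,0.55,0],0],
    [0.8,[0,0.62,0],0],
    [0.8,[0,0.62,0],0],
    [0.8,[0,0.62,0],0],
  ],
)

```text
time_s: 20.85
ee_pos: [0.5167, 0.0245, 0.1242]
eef_rot: [-1.571, -0.0, -0.177]
force: [0.2, 1.1, -1.5]
grip_width: 0.0138
```

Call:
jog_arm(
  targets=[
    [0.8,[-0.2,0,0],0],
    [0.8,[-0.4,0,0],0],
    [0.8,[-0.6,0,0],0],
    [0.8,[-0.8,0,0],0],
    [0.8,[-1.0,0,0],0],
    [0.8,[-1.2,0,0],0],
    [0.8,[-1.4,0,0],0],
  ],
)

```text
time_s: 21.55
ee_pos: [0.5026, 0.0269, 0.1241]
eef_rot: [-1.571, 0.0, -0.177]
force: [-0.1, 0.1, -2.2]
grip_width: 0.014
```

```bash
python3 - <<'E'
from h import *
st()
E
```

```text
t 21.55 pos [0.5026 0.0269 0.1241] rot [-1.5708  0.     -0.1766] F [-0.14  0.05 -2.19] M [-0.1   0.12  0.01] w 0.014 rd mm [-118.2   -0. ]
```

Call:
jog_arm(
  targets=[
    [0.8,[-0.3,0,0],0],
    [0.8,[-0.6,0,0],0],
    [0.8,[-0.9,0,0],0],
    [0.8,[-1.2,0,0],0],
    [0.8,[-1.8,0,0],0],
    [0.8,[-2.4,0,0],0],
    [0.8,[-3.0,0,0],0],
    [0.8,[-3.0,-4,0],0],
    [0.8,[-3.0,-8,0],0],
    [0.8,[-3.0,-12.6,0],0],
  ],
)

```text
time_s: 22.55
ee_pos: [0.4724, 0.0322, 0.2512]
eef_rot: [-1.571, 0.001, -0.176]
force: [0.2, 0.5, -1.5]
grip_width: 0.0137
```

```bash
python3 - <<'E'
from h import *
st();shift([.4751,-.2564,.2507],HY)
E
```

```text
t 22.55 pos [0.4724 0.0322 0.2512] rot [-1.571e+00  1.400e-03 -1.765e-01] F [ 0.16  0.5  -1.49] M [-0.05  0.03  0.05] w 0.0137 rd mm [-1.489e+02 -1.000e-01]
shift cm [  5.33   0.05 -28.37] turn -0.1035
```

Call:
jog_arm(
  targets=[
    [0.8,[0.9,0,-5.0],-0.05],
    [0.8,[1.9,0,-10.0],-0.1035],
    [0.8,[2.8,0,-15.0],-0.1035],
    [0.8,[3.8,0,-20],-0.1035],
    [0.8,[4.7,0,-25],-0.1035],
    [0.8,[5.2,0,-27.7],-0.1035],
    [0.8,[5.3,0,-28.4],-0.1035],
    [0.8,[5.3,0,-28.4],-0.1035],
    [0.8,[5.3,0,-28.4],-0.1035],
    [0.8,[5.3,0,-28.4],-0.1035],
  ],
)

```text
time_s: 23.55
ee_pos: [0.4758, -0.2554, 0.2503]
eef_rot: [-1.571, -0.0, -0.071]
force: [0.4, -0.4, 0.1]
grip_width: 0.0136
```

```bash
python3 - <<'E'
from h import *
st();shift([.4752,-.2566,.122],HY);s=cam('side')
a=cv2.resize(s['img'][170:250,295:405],(550,400),interpolation=cv2.INTER_CUBIC)
b=cv2.resize(s['img'][230:330,255:345],(250,278),interpolation=cv2.INTER_CUBIC);b=np.pad(b,((0,122),(0,0),(0,0)))
cv2.imwrite('pics/back.png',np.hstack([a,b])[:,:,::-1])
p=cloud(s);o=ctrl.get_obs()['ee_pos']
q=p[(p[...,2]>.043)&(p[...,2]<.051)];l=np.array([[*inrd(x)*1000,x[2]*1000] for x in q])
l=l[(l[:,0]<-5)&(l[:,0]>-85)&(abs(l[:,1])<15)];print('carrier top',np.percentile(l,[2,50,98],axis=0),len(l))
E
```

```text
t 23.55 pos [ 0.4758 -0.2554  0.2503] rot [-1.5708e+00 -3.0000e-04 -7.1500e-02] F [ 0.39 -0.35  0.1 ] M [-0.05  0.08 -0.01] w 0.0136 rd mm [ -95.  -282.7]
shift cm [-0.05 12.83 -0.12] turn 0.0015
carrier top [[-66.4993799  -14.0778055   43.15319019]
 [-36.00494314  -4.01695722  44.73442722]
 [-11.14668335   7.01702792  47.10823197]] 102
```

View pics/back.png

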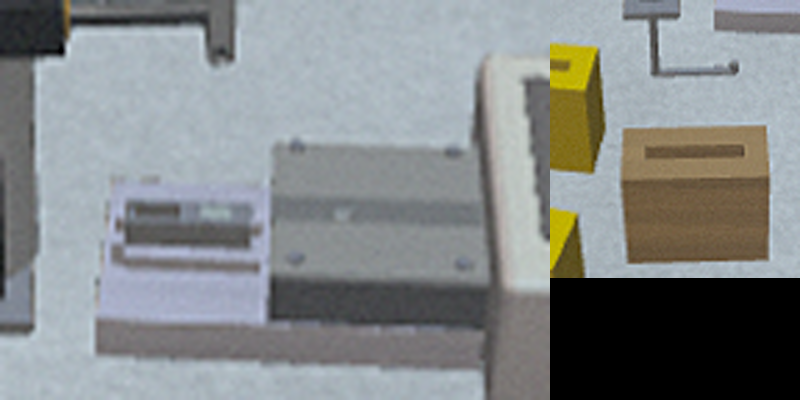

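The carrier sits at the lugs (px 123–250 in the left panel; its top ends near x ≈ −68 mm) and stayed there after unhooking. The pick hangs level over the wooden holder's slot. Inserting.

Call:
jog_arm(
  targets=[
    [0.8,[-0.05,2,-0.1],0.0015],
    [0.8,[-0.05,4,-0.1],0.0015],
    [0.8,[-0.05,6,-0.1],0.0015],
    [0.8,[-0.05,6.5,-0.1],0.0015],
    [0.8,[-0.05,7,-0.1],0.0015],
    [0.8,[-0.05,7.5,-0.1],0.0015],
    [0.8,[-0.05,8,-0.1],0.0015],
  ],
)

```text
time_s: 24.3
ee_pos: [0.4753, -0.2577, 0.1705]
eef_rot: [-1.571, -0.001, -0.074]
force: [0.2, -0.3, -1.3]
grip_width: 0.0138
```

Call:
jog_arm(
  targets=[
    [0.8,[0,1,0],0],
    [0.8,[0,2,0],0],
    [0.8,[0,3,0],0],
    [0.8,[0,3.8,0],0],
    [0.8,[0,4.3,0],0],
    [0.8,[0,4.6,0],0],
    [0.8,[0,4.6,0],0],
  ],
)

```text
time_s: 25.0
ee_pos: [0.475, -0.2577, 0.1238]
eef_rot: [-1.571, 0.0, -0.075]
force: [1.3, -0.7, -1.1]
grip_width: 0.0136
```

```bash
python3 - <<'E'
from h import *
st();shift([.4752,-.2566,.122],HY)
E
```

```text
t 25.0 pos [ 0.475  -0.2577  0.1238] rot [-1.5706e+00  3.0000e-04 -7.4500e-02] F [ 1.29 -0.71 -1.09] M [-0.11  0.06  0.04] w 0.0136 rd mm [ -95.4 -285.1]
shift cm [0.01 0.18 0.11] turn -0.0015
```

Call:
jog_arm(
  targets=[
    [0.8,[0,0.06,0.1],0],
    [0.8,[0,0.12,0.1],0],
    [0.8,[0,0.17,0.1],0],
    [0.8,[0,0.17,0.1],0],
  ],
)

```text
time_s: 25.4
ee_pos: [0.4751, -0.2567, 0.1225]
eef_rot: [-1.571, -0.0, -0.074]
force: [-0.1, 0.4, -1.3]
grip_width: 0.0136
```

Call:
jog_arm(
  targets=[
    [0.8,[0,0.04,0],0],
    [0.8,[0,0.06,0],0],
    [0.8,[0,0.06,0],0],
  ],
)

```text
time_s: 25.7
ee_pos: [0.4751, -0.2567, 0.122]
eef_rot: [-1.571, -0.0, -0.075]
force: [-1.0, 0.6, 0.9]
grip_width: 0.0133
```

Seating force appears at the original grasp height, z 0.122, so the collar is down. Releasing.

Call:
jog_arm(
  targets=[
    [3.0,[0,0,0],0],
    [5.0,[0,0,0],0],
    [7.0,[0,0,0],0],
    [9.4,[0,0,0],0],
    [9.4,[0,0,0],0],
    [9.4,[0,0,0],0],
    [9.4,[0,0,0],0],
    [9.4,[0,0,0],0],
    [9.4,[0,0,0],0],
    [9.4,[0,0,0],0],
  ],
)

```text
time_s: 26.7
ee_pos: [0.4751, -0.2567, 0.1219]
eef_rot: [-1.571, -0.0, -0.074]
force: [0.2, -0.7, -0.3]
grip_width: 0.0904
```

```bash
python3 -c "
from h import *
st()"
```

```text
t 26.7 pos [ 0.4751 -0.2567  0.1219] rot [-1.5708 -0.     -0.0745] F [ 0.25 -0.66 -0.31] M [-0.06  0.01 -0.03] w 0.0904 rd mm [ -95.5 -284.1]
```

Raise and swing back toward the robot's side (clear of both camera views).

Call:
jog_arm(
  targets=[
    [9.4,[0,-3,0],0],
    [9.4,[0,-7,0],0],
    [9.4,[0,-12,0],0],
    [9.4,[0,-16,0],0],
    [9.4,[-4,-16,0],0],
    [9.4,[-8,-16,0],0],
    [9.4,[-12,-16,0],0],
    [9.4,[-14,-16,0],0],
    [9.4,[-14,-16,0],0],
  ],
)

```text
time_s: 27.6
ee_pos: [0.3339, -0.2462, 0.2824]
eef_rot: [-1.572, -0.001, -0.076]
force: [1.0, 0.3, 0.6]
grip_width: 0.0941
```

```bash
python3 - <<'E'
from h import *
st()
s=cam('side');t=cam('top')
a=cv2.resize(s['img'][170:330,250:410],(500,500),interpolation=cv2.INTER_CUBIC)
b=cv2.resize(t['img'][120:240,280:440],(300,225),interpolation=cv2.INTER_CUBIC);b=np.pad(b,((0,275),(0,0),(0,0)))
cv2.imwrite('pics/end.png',np.hstack([a,b])[:,:,::-1])
for n,c in(('side',s),('top',t)):
    p=cloud(c);z=p[...,2]
    q=p[(abs(p[...,0]-.475)<.02)&(abs(p[...,1]+.256)<.02)&(z>.105)&(z<.16)]
    if len(q): print(n,'handle',q[:,:2].min(0).round(4),q[:,:2].max(0).round(4),'top',np.percentile(q[:,2],95).round(4),cv2.minAreaRect(q[q[:,2]>.142][:,:2].astype(np.float32)*1000)[0])
    q=p[(z>.0435)&(z<.0515)];l=np.array([[*inrd(x)*1000,x[2]*1000] for x in q]);l=l[(l[:,0]<-4)&(l[:,0]>-80)&(abs(l[:,1])<11)]
    print(n,'carrier top',np.percentile(l,[1,50,99],axis=0).round(1).tolist(),len(l))
E
```

```text
t 27.6 pos [ 0.3339 -0.2462  0.2824] rot [-1.5717e+00 -9.0000e-04 -7.5900e-02] F [0.96 0.31 0.56] M [-0.03  0.06 -0.01] w 0.0941 rd mm [-236.3 -298.5]
side handle [ 0.4665 -0.2656] [ 0.4811 -0.2475] top 0.1499 (474.2765197753906, -255.75027465820312)
side carrier top [[-68.6, -10.8, 43.6], [-32.6, -0.7, 44.7], [-11.0, 7.1, 47.7]] 67
top handle [ 0.4675 -0.2629] [ 0.4815 -0.2484] top 0.1524 (474.4834899902344, -256.16912841796875)
top carrier top [[-69.4, -9.8, 43.8], [-32.5, -0.9, 46.8], [-10.7, 8.0, 50.4]] 124
```

View pics/end.png

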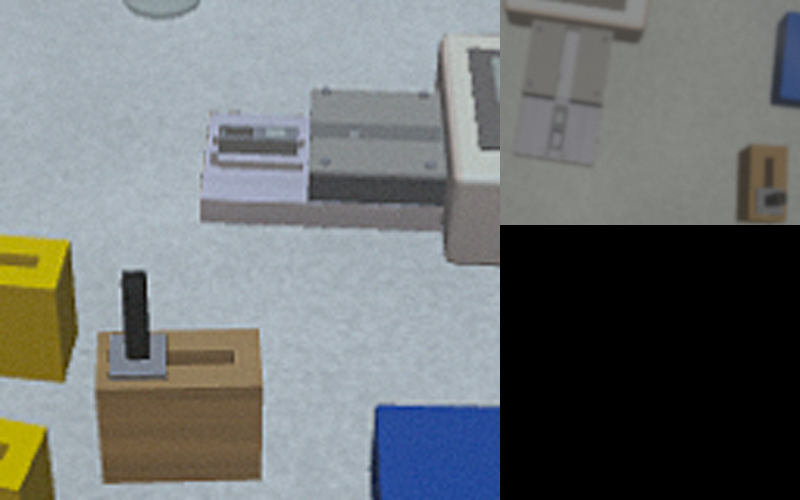

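The pick stands upright with its collar down on the block (side px (137,355)), and the carrier is against the lugs (near end −69 mm, side px (218,140)). Handing in.

```bash
python3 -c "
from h import *
print(ctrl.hand_in())"
```

```text
the job is handed in; nothing more can be done
None
```

I drew the carrier out with the hooked pick until it met the stop lugs, put the pick back in its wooden holder, and handed the job in at about 28 s of the 59 s allowed. No verdict is reported.

- **Hooking and pull:** The foot touched the deck with about 6 N. Pull force readings stayed at about 9–10 N until the carrier passed the shoe and under 1.5 N after that. They rose to about 4.5 N as it met the lugs. I only see force at the end of each move, so short peaks in between were not observed.
- **Carrier:** Both cameras put its near end at about −69 mm in the reader frame (−68.6 and −69.4). That puts the bar at about −66 mm, as required, and it stayed there after unhooking.
- **Pick:** It is released and upright, with the collar down on the block. The handle top is 150–152 mm above the bench (150 expected), within 1 mm of its starting place across the bench.
- **Other things:** Nothing else was touched as far as the force readings and pictures show. I did not re-measure the flask, bottle and tip box at the end.

One early reading disagreed: a noisy depth fit suggested the shank was tilted during the pull. The measured carrier position contradicted it, and later pictures show the pick straight. No other check failed.

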